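Square a wood specimen in the measuring jig

TASK

Pull the black-headed pin up out of its bore in the measuring jig and hang it by its head in the fork-shaped notch on the jig, letting go of it there. Then bring the rectangular wooden specimen block to the jig, flat on the plate with its long side along the long stop, and press it fully home into the corner against both low stops; finish while still holding it and pressing it firmly on both stops, without letting go. Leave the other things on the bench where they are.

Things in the scene. Friction and masses are not known exactly. Their poses are not given: they have to be found in the camera images.
- jig: measuring jig fixed to the bench: smooth, slippery aluminium plate 160 (its x) x 130 (its y) x 22 mm thick; origin at the centre of its underside, z up, turned up to 0.4 rad. Two low stops form a corner at +x, +y. The block's home centre is at jig x 25, y 22.5, z 42 mm. The upright bore, 9.5 mm wide, 16 deep, opens at x 33, y 22, inside the home place
- long_stop: smooth, slippery dark steel bar on the jig, 90 (along jig x) x 12 x 10 mm high; origin at the centre of its underside (jig x 10, y 51, z 22 mm). Its inner face (jig y 45) takes the block's long side
- short_stop: smooth, slippery dark steel bar on the jig, 12 x 60 (along jig y) x 10 mm high; origin at the centre of its underside (jig x 66, y 10, z 22 mm). Its inner face (jig x 60) takes the block's short side
- corner (a point): the point on the plate's top where the inner faces of the two stops meet, with the jig's axes
- notch (a point): where the head's centre sits once parked (jig x -55, y -38, z 78 mm), jig's axes. Fork under it: two upright cheeks 4 thick, 34 long (jig x), 44 high on the plate, 12 mm slot between, 20 wide overall, top 12 mm below this point. Slot open above and to jig -x, closed 17 mm away at +x. Shank goes in the slot, from above or the open side; the head rests on the cheeks
- pin_head (a point): centre of the pin's head, z up the pin. Loose pin, about 50 g: round black head 26 mm across, 24 high; under it a steel shank 8 mm across, 40 long. Starts upright in the bore, foot on its bottom, the head's underside 24 mm above the plate
- pin: the same pin; origin at the foot of its shank, 52 mm below the head's centre, z up along it
- block_center (a point): centre of the wooden specimen block, 70 (its x) x 45 (its y) x 40 mm high, 60 to 130 g, lying flat on the bench at the start, its underside 20 mm below this point. The stops are only 10 mm high: fingers that grip it across its 45 mm width, tips more than 12 mm above its underside, pass over them
- block: the same block; origin at the centre of its underside
- stem_round: small upright round of stem, 28 mm across, 26 high, between the jig and the block; to be left alone; origin at the centre of its underside
- stem_slice: flat round slice of stem, 64 mm across, 16 high; to be left alone; origin at the centre of its underside
- lath: thin wooden lath 30 x 130 x 12 mm, lying flat, nearer the robot; to be left alone; origin at the centre of its underside
- beaker: glass beaker, 72 mm across, 90 high; to be left alone; origin at the centre of its underside
- sample_jar: small capped amber jar, 54 mm across, 65 high; to be left alone; origin at the centre of its underside
- caliper: steel caliper lying flat, about 200 mm long, 13 high; to be left alone; origin at the centre of its underside
Things that resemble listed ones, but are neither listed nor needed, are in the scene too. What is shaped like the block but blue is not meant.

How it is judged:
By the outcome, as a careful person would: the job done as asked, in the order asked, and still so for the second after the job is handed in, while the arm keeps its last pose, push and grip.
It also fails if it takes over 61 s, if anything falls off the work surface, if the arm or the gripper's body presses on something with over 40 N, if the wrist force passes 120 N, or if a joint passes its speed limit or range.

ROBOT

A 6-joint arm with a two-finger parallel gripper is mounted at the origin on the work surface. World frame = base frame: x ahead of the robot, y to its left, z up, the work surface at z = 0. Lengths are in m, angles in rad, forces in N, time in s.
With the tool pointing down it reaches from about 0.3 to 0.825 m from the base axis. Payload 5.4 kg.
Tool frame: the origin (TCP) lies between the finger pads; the fingertips stand 17 mm ahead of it and the grasp point (between the pads) lies 2 mm behind it; z points along the fingers, y is the line along which they close (so a half turn about z gives the same grasp; the last joint's range is limited). The gripper opens to 92 mm and grips with 3 to 60 N. Pads are 20 mm wide; open, the fingers measure 128 mm over their backs; the gripper's body (75 mm by 189 mm) begins 69 mm behind the grasp point.
Start: joints at [-1.383, 0.158, 1.597, -0, 1.386, -0.21], TCP at [0.223, -0.53, 0.232] pointing down, gripper open.
Joint ranges: [-2.91, 2.91], [-0.94, 2.29], [0.18, 2.7], [-1.29, 4.43], [0.17, 2.64], [-3, 3]. Speed limits (rad/s): [2.57, 2.57, 3.14, 3.14, 3.14, 3.14].

INTERFACE

Orientations are given as a unit quaternion [w, x, y, z].
In Python, from rig import state, grab_frame, env gives the robot as it stands.
- The arm moves only by the tool play_rows, never from a script. Its argument "series" is a list of rows, each a list of 6 numbers: the shift along the tool's x, y, z in m, then the turn, a rotation vector about the tool's x, y, z in rad. In form: [[tx, ty, tz, rx, ry, rz], ...]. A call has 1 to 20 rows; each row shifts and turns the commanded pose from where the row before left it, along the tool's axes as they then stand; what a row does not reach is not made up. A row lasts 1/8 s, in which the tool goes at most 62.5 mm and 10.7 degrees, less where a joint would pass 70% of its speed; a pose out of reach is approached as far as the arm can. A call with a gripper value outside its range is refused whole. "grip" is the closure, from 0 (fully open) to 1 (shut), set as the call begins (left out, the last holds). The fingers move at their own pace and stop on an object; "newtons" is the grip in N (left out, the last holds). Time passes only in rows, so rows that do not move let the fingers close. It gives the time, the measured TCP pose, the force, the opening and the grip force at its end, in the units of the state.
- state(): the state, without advancing time (a new reading comes with each control period).
- grab_frame(name): name is "side" or "top" or "wrist"; returns a dict with "image" (384x512x3 uint8, red, green, blue), "range_z" (384x512 float32, m along the optical axis (not along the pixel's ray), 0 where there is no reading), "fov_y" (degrees; the focal length in pixels is half the picture's height over the tangent of half this angle, whatever the lens; pixels are square), "cx", "cy" (the principal point, pixels), "eye" and "attitude" of the camera in the world. Camera axes: x right, y down, z forward; pixel columns grow to the right and rows downward; lengths in m; the calibration is good to about 2 mm. A picture is of the moment at which its call begins.
- env.sign_off(): hands the job in; it is judged then, once.
The state is a dict: "clock": time; "q": joint angles; "joint_vel": joint speeds; "effort": joint torques, N m; "tool_pos": TCP position; "tcp_rot": TCP orientation; "ft_force": force on the tool from outside, world axes, zero at the start; "moment": the same for the moment, N m; "gripper_width": finger opening in m; "gripper_force": force on a finger pad.
Only numpy, scipy, OpenCV 4.12 (cv2) and the standard library are available. Lean on these libraries where they do the work, as an engineer would, in place of code of your own. Each camera call takes 0.05 s, during which the arm holds its last target. There are 200 camera calls.

## Working session

There is one attempt and no reset: what is moved stays moved. The work goes in short steps, Python scripts to look and compute and a tool call to move; the robot and the scene stay as the last step left them, time stands still between calls to the robot, and variables do not carry over. Pictures are saved under pics/ and viewed, at most 10 in all, crops included, and the job is handed in when it is done.

Besides the shell and the picture viewer there is one more tool, called after "Request:" as name(argument=value, ...), one argument or row to a line, values as JSON. play_rows: Moves the arm, as the interface text tells. Its arguments: {"type":"object","properties":{"series":{"type":"array","items":{"type":"array","items":{"type":"number"}}},"grip":{"type":"number"},"newtons":{"type":"number"}},"required":["series"]}

```bash
mkdir -p pics; ls; cat > h.py <<'E'
import numpy as np, cv2
from scipy.spatial.transform import Rotation as R
from rig import state, grab_frame, env
def rot(q): return R.from_quat([q[1],q[2],q[3],q[0]]).as_matrix()
def cloud(f):
    z=f["range_z"]; h,w=z.shape; F=h/2/np.tan(np.radians(f["fov_y"])/2)
    v,u=np.mgrid[:h,:w]
    p=np.stack([(u-f["cx"])/F*z,(v-f["cy"])/F*z,z],-1)
    P=p@rot(f["attitude"]).T+np.array(f["eye"]); P[z==0]=np.nan
    return P
def save(f,n,s=1,box=None):
    im=f["image"][...,::-1]
    if box: im=im[box[1]:box[3],box[0]:box[2]]
    cv2.imwrite("pics/"+n,cv2.resize(im,None,fx=s,fy=s,interpolation=cv2.INTER_CUBIC))
def tool(dw):  # world shift -> tool axes
    return rot(state()["tcp_rot"]).T@np.array(dw)
E
python3 - <<'E'
from h import *
for n in("top","side"):
    f=grab_frame(n); save(f,n+"1.png",1.5); print(n,f["eye"],f["attitude"],f["fov_y"],f["cx"],f["cy"])
    np.savez("/tmp/"+n,**f)
print(state())
E
```

```text
pics
top [ 0.5025546  -0.07799888  1.16674326] [ 0.02577601 -0.70648177  0.70720033 -0.00931687] 56.060601177183514 259.08017863883737 192.70302561787778
side [0.21774825 0.46094667 0.76546624] [ 0.09927792 -0.25768937  0.89628135 -0.3470156 ] 54.777907753358306 256.3296850509863 193.42586625844913
{'clock': 0.1, 'q': array([-1.38311718e+00,  1.58970614e-01,  1.59808097e+00,  2.25259744e-06,
        1.38620252e+00, -2.10100893e-01]), 'joint_vel': array([ 1.88557121e-03,  5.15765088e-05, -3.63845607e-03, -9.50960229e-05,
       -1.85181788e-03,  6.76563322e-04]), 'effort': array([ 1.02139725e-04, -3.86496913e+01, -3.22962034e+01,  7.02563301e-02,
        3.38576990e-02, -5.14822455e-05]), 'tool_pos': array([ 0.22261927, -0.52958386,  0.2307387 ]), 'tcp_rot': array([-8.30661476e-04,  9.80286196e-01,  1.97581080e-01,  1.04198941e-05]), 'ft_force': array([-0.11917731, -0.11845905, -0.10984056]), 'moment': array([-0.02560699,  0.01465451,  0.04432039]), 'gripper_force': 0.0, 'gripper_width': 0.09217051372315643}
```

View pics/top1.png

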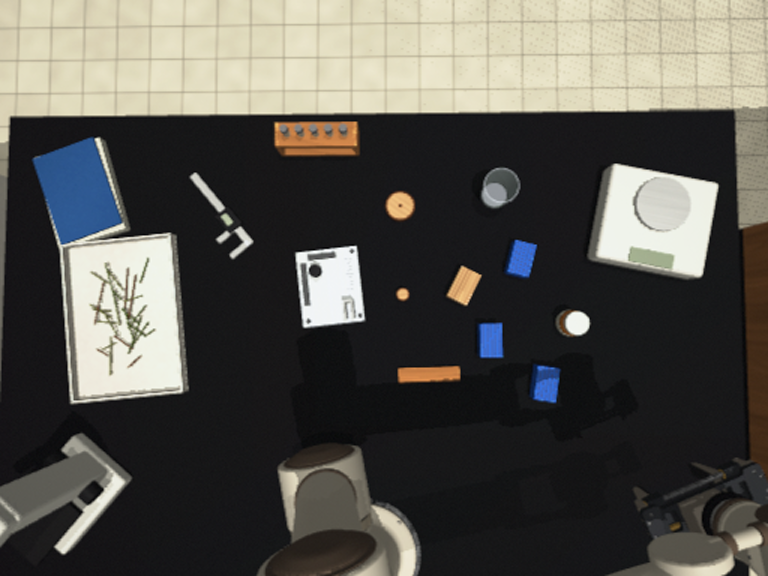

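View pics/side1.png

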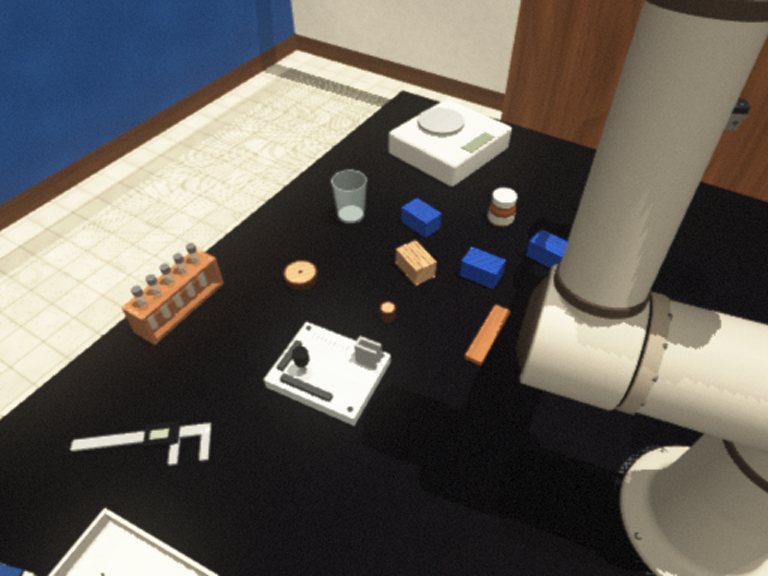

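The top view (1.5x) shows the jig at (330,287), the pin head at (315,270), the long stop at (305,285), the short stop at (322,255) and the fork at (349,305). The wooden block is at (464,285). The blue blocks at (521,258), (491,340) and (545,384) are decoys, and the lath is at (429,374). Next I measure these by mask and depth.

```bash
cat > m.py <<'E'
from h import *
def rect(P,m):
    p=P[m]; p=p[~np.isnan(p[:,0])]
    r=cv2.minAreaRect((p[:,:2]*1000).astype(np.float32)); return np.round(r[0],1),np.round(r[1],1),round(r[2],1),len(p),np.round(np.median(p[:,2]),4)
E
python3 - <<'E'
from m import *
f=dict(np.load("/tmp/top.npz")); P=cloud(f); im=f["image"]; hsv=cv2.cvtColor(im,cv2.COLOR_RGB2HSV)
v,u=np.mgrid[:384,:512]; z=P[...,2]
def box(a,b,c,d): return (u>a)&(u<c)&(v>b)&(v<d)
jb=box(190,158,248,222)
print("jig",rect(P,jb&(z>.014)&(z<.028)))
print("stops",rect(P,jb&(z>.028)&(z<.038)&(u<215)))
print("stopL",rect(P,jb&(z>.027)&(z<.038)&(hsv[...,2]<90)&(u<208)&(v>174)))
print("stopS",rect(P,jb&(z>.027)&(z<.038)&(hsv[...,2]<90)&(v<174)))
print("head",rect(P,jb&(z>.055)&(u<222)))
print("fork",rect(P,jb&(z>.055)&(u>=222)))
bb=box(292,172,326,208)
print("block",rect(P,bb&(z>.033)),rect(P,bb&(hsv[...,1]>80)&(hsv[...,0]<25)&(z>.03)))
print("round",rect(P,box(260,188,277,203)&(z>.015)))
for n,b in(("b1",(333,155,362,190)),):print(n,rect(P,box(*b)&(z>.033)))
print("table z",np.nanmedian(z[box(250,205,290,230)]))
save(f,"crop.png",6,(190,150,330,220))
E
```

```text
jig (array([567.4,  73.6]), array([160.4, 130.3]), 6.5, 1728, np.float64(0.0218))
stops (array([584.3, 122.7]), array([ 40. , 113.1]), 75.7, 143, np.float64(0.0319))
stopL (array([572.2, 125.8]), array([66.9,  7.2]), 6.6, 13, np.float64(0.0311))
stopS (array([628.9,  92.6]), array([ 6.3, 47.7]), 6.9, 13, np.float64(0.0332))
head (array([597.5,  98.3]), array([24.6, 23.5]), 42.4, 60, np.float64(0.0688))
fork (array([518.8,  29.9]), array([37.2, 20. ]), 6.4, 47, np.float64(0.0651))
block (array([ 567.9, -209. ]), array([43.6, 70.5]), 63.4, 324, np.float64(0.0396)) (array([ 568. , -208.8]), array([44.2, 70.6]), 63.8, 324, np.float64(0.0396))
round (array([550.3, -81.3]), array([22.3, 22.3]), 89.7, 60, np.float64(0.0262))
b1 (array([ 623.7, -329.3]), array([45.7, 70. ]), 75.7, 337, np.float64(0.04))
table z -0.00011191784754505107
```

View pics/crop.png

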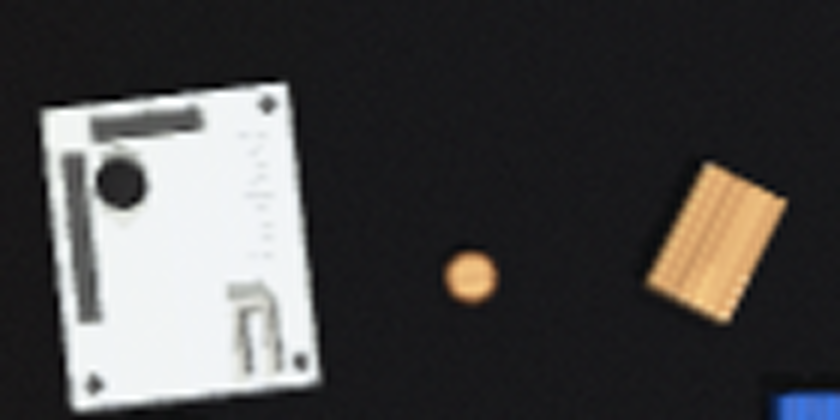

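The crop confirms it: the plain wooden block is at crop (716,243), the black pin head at (122,183) and the fork at (255,330). Measured sizes match: jig 160x130, yaw 6.5° and block 70x44, top at 40 mm. I turn the tool to the jig's yaw and go above the pin.

Request:
play_rows(
  series=[
    [0,0,0,0,0,0.142],
    [0,0,0,0,0,0.142],
    [0.0317,-0.0416,0.004,0,0,0],
    [0.0317,-0.0416,0.004,0,0,0],
    [0.0317,-0.0416,0.004,0,0,0],
    [0.0317,-0.0416,0.004,0,0,0],
    [0.0317,-0.0416,0.004,0,0,0],
    [0.0317,-0.0416,0.004,0,0,0],
    [0.0317,-0.0416,0.004,0,0,0],
    [0.0317,-0.0416,0.004,0,0,0],
    [0.0317,-0.0416,0.004,0,0,0],
    [0.0317,-0.0416,0.004,0,0,0],
    [0.0317,-0.0416,0.004,0,0,0],
    [0.0317,-0.0416,0.004,0,0,0],
    [0.0317,-0.0416,0.004,0,0,0],
    [0.0317,-0.0416,0.004,0,0,0],
    [0,0,0,0,0,0],
    [0,0,0,0,0,0],
  ],
  grip=0,
)

```text
clock: 2.35
tool_pos: [0.597, 0.0986, 0.175]
tcp_rot: [0.0, 0.998, 0.057, -0.001]
ft_force: [0.1, -1.0, -0.8]
gripper_width: 0.0914
gripper_force: 0.0
```

```bash
cat >> m.py <<'E'
def pose():
    s=state(); M=rot(s["tcp_rot"]); print("t",s["clock"],"tcp",np.round(s["tool_pos"]*1000,1),"th",np.degrees(np.arctan2(M[1,0],M[0,0])).round(2),"tilt",np.round(M[:,2],4),"F",np.round(s["ft_force"],2),"w",round(s["gripper_width"],4),s["gripper_force"])
def go(x,y,z): print("tool shift mm",np.round(tool(np.array([x,y,z])-state()["tool_pos"]*1000),1))
E
python3 - <<'E'
from m import *
pose()
f=grab_frame("wrist"); save(f,"w1.png",1.5); np.savez("/tmp/w1",**f); P=cloud(f); z=P[...,2]
m=(z>.063)&(z<.078)&(abs(P[...,0]-.5976)<.03)&(abs(P[...,1]-.0985)<.03); print("head",rect(P,m))
m=(z>.014)&(z<.026); print("plate",rect(P,m))
m=(z>.027)&(z<.037);n,l,st,c=cv2.connectedComponentsWithStats(m.astype(np.uint8))
for i in range(1,n):
    if st[i,4]>150: print("stop?",rect(P,l==i))
m=(z>.061)&(z<.069)&(abs(P[...,0]-.518)<.035)&(abs(P[...,1]-.030)<.03)
if m.sum()>5: print("fork",rect(P,m))
E
```

```text
t 2.35 tcp [597.   98.6 175. ] th 6.54 tilt [-1.3e-03 -4.0e-04 -1.0e+00] F [ 0.09 -1.   -0.79] w 0.0914 0.0
head (array([595.8, 101.8]), array([25.3, 24.5]), 6.4, 768, np.float64(0.0703))
plate (array([645.6,  68.4]), array([526.1, 355.2]), 64.0, 22346, np.float64(0.0222))
stop? (array([629.8,  93.8]), array([11.9, 59.9]), 6.2, 937, np.float64(0.0324))
stop? (array([569.6, 128.3]), array([90. , 12.2]), 6.4, 1191, np.float64(0.0324))
stop? (array([548.2, -77.1]), array([23.3, 23.6]), 15.1, 214, np.float64(0.0274))
fork (array([517. ,  32.9]), array([39.3, 20.4]), 6.3, 541, np.float64(0.0662))
```

View pics/w1.png

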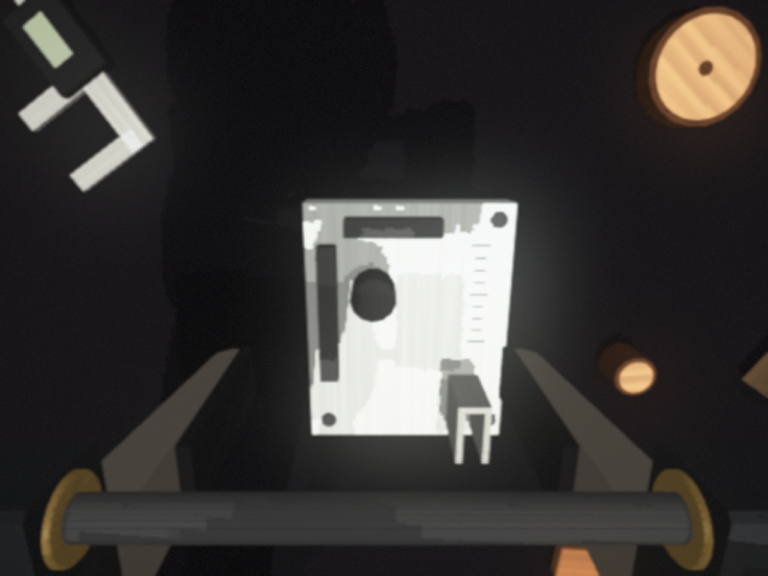

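The wrist view shows the head at (373,293), the fork at (473,430), and the open fingertips at about (238,350) and (518,350). The two cameras differ by about 3 mm in y, so I check the wrist calibration against the fingers themselves.

```bash
python3 - <<'E'
from m import *
f=dict(np.load("/tmp/w1.npz")); P=cloud(f); s=state(); T=(P-s["tool_pos"])@rot(s["tcp_rot"])*1000
print("eye tool",np.round((f["eye"]-s["tool_pos"])@rot(s["tcp_rot"])*1000,1), f["cx"])
for lo,hi in((-10,-3),(-3,4),(4,10),(10,16)):
    m=(T[...,2]>lo)&(T[...,2]<hi)&(abs(T[...,1])<80)&(abs(T[...,0])<30); t=T[m]
    if len(t): 
        L=t[t[:,1]<0,1];Rr=t[t[:,1]>0,1]; print(lo,len(L),len(Rr),L.max() if len(L) else 0,Rr.min() if len(Rr) else 0,L.min() if len(L) else 0,Rr.max() if len(Rr) else 0)
m=(T[...,2]>12)&(T[...,2]<19)&(abs(T[...,1])<80)
print(np.round(T[m][:, :2].min(0),1),np.round(T[m][:,:2].max(0),1))
# head in tool coords
z=P[...,2]; m=(z>.063)&(z<.078)&(abs(P[...,0]-.5976)<.03)&(abs(P[...,1]-.0985)<.03)
print("head tool",np.round((T[m].min(0)+T[m].max(0))/2,1))
E
```

```text
eye tool [  80.7   -1.4 -153.2] 250.87928502936728
-10 335 337 -47.14636814794265 43.75275670931836 -61.260679828432494 58.48262300943547
-3 282 290 -47.221865664674866 43.95720592865791 -61.05346680721633 57.60917988768117
4 218 209 -47.221941769760235 43.89037486969478 -59.99384679625023 56.93129039701107
10 182 188 -47.24305342433471 43.98257747195325 -59.515464668534406 56.346442646549946
[-11.6 -59.5] [ 9.7 56.3]
head tool [ -0.8  -3.8 107.7]
```

Request:
play_rows(
  series=[
    [0,-0.002,0.02,0,0,0],
    [0,0,0.025,0,0,0],
    [0,0,0.025,0,0,0],
    [0,0,0.025,0,0,0],
    [0,0,0.015,0,0,0],
    [0,0,0,0,0,0],
    [0,0,0,0,0,0],
  ],
)

```text
clock: 3.28
tool_pos: [0.598, 0.1007, 0.0665]
tcp_rot: [0.0, 0.998, 0.057, 0.001]
ft_force: [-0.6, 0.4, 0.1]
gripper_width: 0.0917
gripper_force: 0.0
```

Request:
play_rows(
  series=[
    [0,0,0,0,0,0],
    [0,0,0,0,0,0],
    [0,0,0,0,0,0],
    [0,0,0,0,0,0],
    [0,0,0,0,0,0],
    [0,0,0,0,0,0],
    [0,0,0,0,0,0],
    [0,0,0,0,0,0],
  ],
  grip=1,
  newtons=15,
)

```text
clock: 4.28
tool_pos: [0.5973, 0.1009, 0.0656]
tcp_rot: [-0.0, 0.998, 0.057, -0.0]
ft_force: [-0.1, -0.3, 0.4]
gripper_width: 0.0255
gripper_force: 15.0
```

```bash
python3 - <<'E'
from m import *
pose()
E
```

```text
t 4.275 tcp [597.3 100.9  65.6] th 6.52 tilt [-1.e-04  0.e+00 -1.e+00] F [-0.15 -0.29  0.37] w 0.0255 14.999968707561493
```

The pin is gripped at 25.5 mm with almost no side force. I lift it straight up, then go over the notch by the jig's own offset of −88, −60 mm.

Request:
play_rows(
  series=[
    [0,0,-0.008,0,0,0],
    [0,0,-0.012,0,0,0],
    [0,0,-0.015,0,0,0],
    [0,0,-0.015,0,0,0],
    [0,0,-0.015,0,0,0],
    [0,0,-0.015,0,0,0],
    [0,0,0,0,0,0],
    [-0.022,0.015,0,0,0,0],
    [-0.022,0.015,0,0,0,0],
    [-0.022,0.015,0,0,0,0],
    [-0.022,0.015,0,0,0,0],
    [0,0,0,0,0,0],
    [0,0,0,0,0,0],
    [0,0,0,0,0,0],
  ],
)

```text
clock: 6.02
tool_pos: [0.5172, 0.0318, 0.1456]
tcp_rot: [-0.0, 0.998, 0.057, 0.0]
ft_force: [0.8, 1.1, 0.3]
gripper_width: 0.0255
gripper_force: 15.0
```

```bash
python3 - <<'E'
from m import *
pose(); M=rot(state()["tcp_rot"]); print("moved jig",np.round(M.T@(state()["tool_pos"]*1000-[597.3,100.9,65.6]),1))
f=grab_frame("side"); save(f,"s2.png",5,(170,195,280,285))
f=grab_frame("wrist"); save(f,"w2.png",3,(170,150,370,330)); np.savez("/tmp/w2",**f)
E
```

```text
t 6.025 tcp [517.2  31.8 145.6] th 6.56 tilt [ 2.e-04  1.e-04 -1.e+00] F [0.75 1.08 0.3 ] w 0.0255 14.999945908784866
moved jig [-87.4  59.5 -80. ]
```

View pics/s2.png

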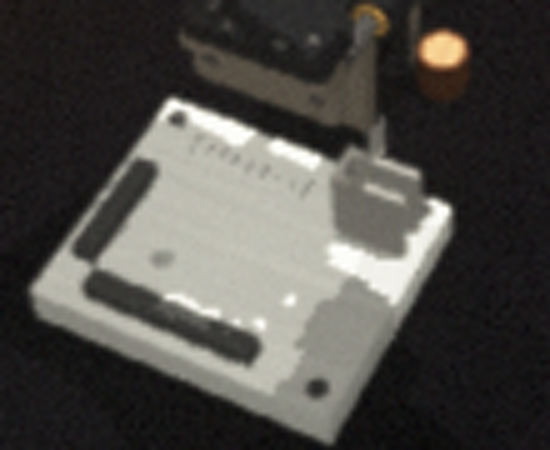

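View pics/w2.png

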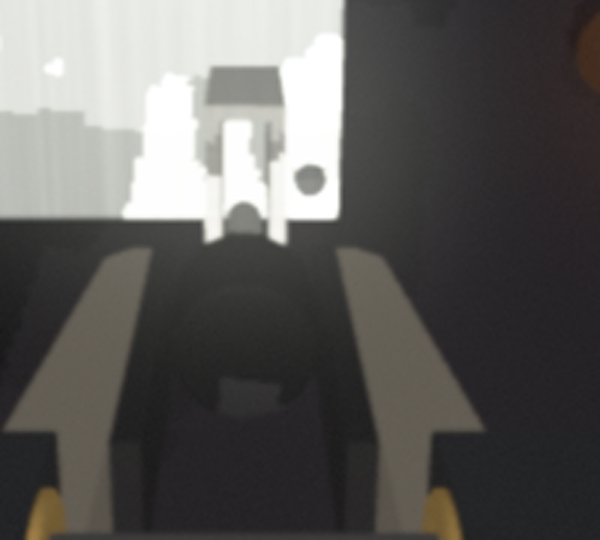

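The side crop shows the pin out of its bore (empty bore at (162,258)) with its shank over the fork. The wrist crop shows the shank at (243,220), centred in the slot (221 to 269). I lower it with a +0.5 mm y trim.

Request:
play_rows(
  series=[
    [0,0.0005,0.008,0,0,0],
    [0,0,0.01,0,0,0],
    [0,0,0.01,0,0,0],
    [0,0,0.01,0,0,0],
    [0,0,0.01,0,0,0],
    [0,0,0.006,0,0,0],
    [0,0,0.003,0,0,0],
    [0,0,0.002,0,0,0],
    [0,0,0,0,0,0],
    [0,0,0,0,0,0],
    [0,0,0,0,0,0],
  ],
)

```text
clock: 7.5
tool_pos: [0.5169, 0.0308, 0.0868]
tcp_rot: [0.0, 0.998, 0.057, 0.0]
ft_force: [-0.4, -0.5, -0.1]
gripper_width: 0.0253
gripper_force: 15.0
```

Now the last 1 mm, then open gently.

Request:
play_rows(
  series=[
    [0,0,0.0008,0,0,0],
    [0,0,0.0005,0,0,0],
    [0,0,0,0,0,0],
    [0,0,0,0,0,0],
  ],
)

```text
clock: 8.0
tool_pos: [0.5168, 0.0308, 0.0856]
tcp_rot: [0.0, 0.998, 0.057, 0.0]
ft_force: [-1.9, 0.6, 3.2]
gripper_width: 0.0252
gripper_force: 15.0
```

Request:
play_rows(
  series=[
    [0,0,0,0,0,0],
    [0,0,0,0,0,0],
    [0,0,0,0,0,0],
    [0,0,0,0,0,0],
    [0,0,0,0,0,0],
    [0,0,-0.015,0,0,0],
    [0,0,-0.03,0,0,0],
    [0,0,-0.04,0,0,0],
    [0,0,-0.04,0,0,0],
    [0,0,0,0,0,0],
  ],
  grip=0,
)

```text
clock: 9.25
tool_pos: [0.5194, 0.0304, 0.2154]
tcp_rot: [0.001, 0.998, 0.057, 0.004]
ft_force: [0.1, 1.2, -0.7]
gripper_width: 0.0919
gripper_force: 0.0
```

```bash
python3 - <<'E'
from m import *
pose()
f=grab_frame("side"); save(f,"s3.png",5,(190,195,290,285)); P=cloud(f);z=P[...,2]
m=(z>.05)&(z<.1)&(abs(P[...,0]-.518)<.04)&(abs(P[...,1]-.031)<.03)&(f["image"].max(-1)<60); print("head",rect(P,m), np.nanmax(z[m]))
f=grab_frame("top");P=cloud(f);z=P[...,2]
m=(z>.03)&(z<.045)&(abs(P[...,0]-.568)<.06)&(abs(P[...,1]+.209)<.06); print("block",rect(P,m))
E
```

```text
t 9.25 tcp [519.4  30.4 215.4] th 6.53 tilt [ 0.009  -0.0015 -1.    ] F [ 0.08  1.18 -0.71] w 0.0919 0.0
head (array([515.5,  30.7]), array([24.1, 27.2]), 42.7, 130, np.float64(0.0874)) 0.09200131512495446
block (array([ 567.9, -208.9]), array([43.4, 70.3]), 63.3, 323, np.float64(0.0399))
```

View pics/s3.png

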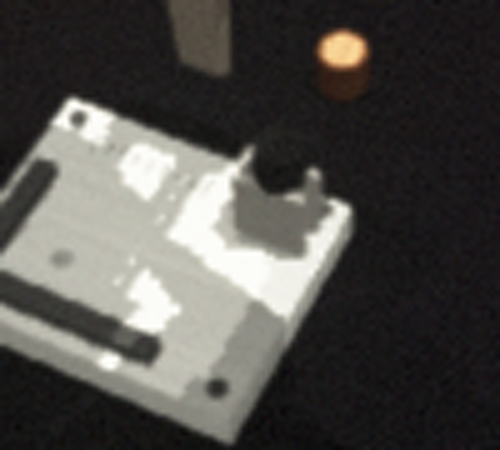

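The crop shows the pin hanging upright in the fork, head at (283,160), on the cheeks. Next is the block, after checking finger clearance to its blue neighbours.

```bash
python3 - <<'E'
from m import *
f=grab_frame("top");P=cloud(f);z=P[...,2];h=cv2.cvtColor(f["image"],cv2.COLOR_RGB2HSV)
m=((z>.034)&(z<.045)&(abs(P[...,0]-.55)<.15)&(P[...,1]<-.15)&(P[...,1]>-.4)).astype(np.uint8)
n,l,st,c=cv2.connectedComponentsWithStats(m)
for i in range(1,n):
    if st[i,4]>100: print(c[i].round(),h[l==i].mean(0).round(),rect(P,l==i)); k=P[l==i][:,:2].astype(np.float32)*1000; print(cv2.boxPoints(cv2.minAreaRect(k)).round().tolist())
go(568,-209,215); print(state()["q"])
E
```

```text
[348. 172.] [110. 181. 201.] (array([ 623.8, -328.9]), array([45.4, 69.9]), 76.9, 326, np.float64(0.0403))
[[585.0, -343.0], [653.0, -359.0], [663.0, -315.0], [595.0, -299.0]]
[309. 190.] [ 16. 121. 219.] (array([ 568., -209.]), array([43.4, 70.7]), 63.2, 320, np.float64(0.0401))
[[527.0, -212.0], [590.0, -244.0], [609.0, -206.0], [546.0, -174.0]]
[327. 226.] [110. 178. 203.] (array([ 454.7, -263.7]), array([69.4, 45.3]), 2.3, 328, np.float64(0.0399))
[[419.0, -242.0], [421.0, -288.0], [490.0, -285.0], [488.0, -240.0]]
tool shift mm [ 24.2 244.2  -5.3]
[-1.74176626e-01  2.63144012e-02  1.78235109e+00 -1.08800900e-07
  1.33402944e+00  1.28280238e+00]
```

Request:
play_rows(
  series=[
    [0.004,0.0407,0,0,0,0],
    [0.004,0.0407,0,0,0,0],
    [0.004,0.0407,0,0,0,0],
    [0.004,0.0407,0,0,0,0],
    [0.004,0.0407,0,0,0,0],
    [0.004,0.0407,0,0,0,0],
    [0,0,0.015,0,0,0.144],
    [0,0,0.015,0,0,0.144],
    [0,0,0.015,0,0,0.144],
    [0,0,0.015,0,0,0.144],
    [0,0,0,0,0,0],
    [0,0,0,0,0,0],
  ],
)

```text
clock: 10.9
tool_pos: [0.5681, -0.209, 0.1501]
tcp_rot: [-0.0, 0.974, -0.228, -0.0]
ft_force: [-0.5, -0.3, 0.7]
gripper_width: 0.0919
gripper_force: 0.0
```

```bash
python3 - <<'E'
from m import *
pose()
f=grab_frame("wrist"); P=cloud(f); s=state(); T=(P-s["tool_pos"])@rot(s["tcp_rot"]);z=P[...,2]
m=(z>.034)&(z<.046)&(abs(P[...,0]-.568)<.06)&(abs(P[...,1]+.209)<.06); print("block",rect(P,m)); print("tool frame",rect(T,m))
t=T[(abs(T[...,2])<.015)&(abs(T[...,1])<.08)]*1000; print("fingers",t[t[:,1]<0,1].max(),t[t[:,1]>0,1].min(),t[:,0].min(),t[:,0].max())
E
```

```text
t 10.9 tcp [ 568.1 -209.   150.1] th -26.35 tilt [-6.e-04  4.e-04 -1.e+00] F [-0.5  -0.28  0.72] w 0.0919 0.0
block (array([ 566.1, -206.4]), array([45.1, 70.8]), 63.2, 4431, np.float64(0.0405))
tool frame (array([-3.4, -1.4]), array([70.8, 45.1]), 0.4, 4431, np.float64(0.1101))
fingers -45.93648400009308 44.90138681682718 -12.213196447228539 9.45978844851479
```

Request:
play_rows(
  series=[
    [-0.002,-0.0008,0.02,0,0,0.007],
    [0,0,0.025,0,0,0],
    [0,0,0.025,0,0,0],
    [0,0,0.025,0,0,0],
    [0,0,0.015,0,0,0],
    [0,0,0.008,0,0,0],
    [0,0,0,0,0,0],
    [0,0,0,0,0,0],
  ],
)

```text
clock: 11.95
tool_pos: [0.5676, -0.2079, 0.0334]
tcp_rot: [0.0, 0.973, -0.232, 0.001]
ft_force: [0.0, 0.4, 0.6]
gripper_width: 0.0922
gripper_force: 0.0
```

Request:
play_rows(
  series=[
    [0,0,0,0,0,0],
    [0,0,0,0,0,0],
    [0,0,0,0,0,0],
    [0,0,0,0,0,0],
    [0,0,0,0,0,0],
    [0,0,0,0,0,0],
    [0,0,0,0,0,0],
  ],
  grip=1,
  newtons=35,
)

```text
clock: 12.82
tool_pos: [0.5669, -0.2075, 0.0323]
tcp_rot: [0.0, 0.973, -0.232, -0.0]
ft_force: [0.3, -0.4, 0.4]
gripper_width: 0.0449
gripper_force: 35.0
```

```bash
python3 - <<'E'
from m import *
pose()
E
```

```text
t 12.825 tcp [ 566.9 -207.5   32.3] th -26.88 tilt [-1.e-04 -0.e+00 -1.e+00] F [ 0.27 -0.43  0.42] w 0.0449 34.99721825122833
```

Request:
play_rows(
  series=[
    [0,0,-0.01,0,0,0],
    [0,0,-0.02,0,0,0],
    [0,0,-0.025,0,0,0],
    [0,0,-0.025,0,0,0],
    [0,0,0,0,0,-0.1457],
    [0,0,0,0,0,-0.1457],
    [0,0,0,0,0,-0.1457],
    [0,0,0,0,0,-0.1457],
    [0.006,-0.0369,0,0,0,0],
    [0.006,-0.0369,0,0,0,0],
    [0.006,-0.0369,0,0,0,0],
    [0.006,-0.0369,0,0,0,0],
    [0.0063,-0.0369,0,0,0,0],
    [0.0063,-0.0369,0,0,0,0],
    [0.0063,-0.037,0,0,0,0],
    [0.0063,-0.037,0,0,0,0],
    [0,0,0,0,0,0],
    [0,0,0,0,0,0],
  ],
)

```text
clock: 15.08
tool_pos: [0.5827, 0.0911, 0.1133]
tcp_rot: [0.0, 0.998, 0.057, 0.001]
ft_force: [-0.3, -0.7, -1.6]
gripper_width: 0.0448
gripper_force: 35.0
```

```bash
python3 - <<'E'
from m import *
pose(); go(582.3,91.6,112)
f=grab_frame("wrist"); P=cloud(f); s=state(); T=(P-s["tool_pos"])@rot(s["tcp_rot"]);z=P[...,2]; im=f["image"]
h=cv2.cvtColor(im,cv2.COLOR_RGB2HSV)
m=(z>.095)&(z<.135)&(h[...,1]>70)&(h[...,0]<30)&(abs(T[...,1])<.03); print("block tool",rect(T,m))
for k in("S","L"):
    m=(z>.028)&(z<.037)&(h[...,2]<110); m&= (P[...,0]>.615) if k=="S" else (P[...,0]<.613)&(P[...,1]>.11)
    if m.sum()>20: print(k,rect(P,m),"tool",rect(T,m))
save(f,"w4.png",1.5)
E
```

```text
t 15.075 tcp [582.7  91.1 113.3] th 6.52 tilt [ 1.3e-03 -5.0e-04 -1.0e+00] F [-0.31 -0.73 -1.61] w 0.0448 34.996803402900696
tool shift mm [-0.3 -0.5  1.3]
block tool (array([-0. , -1.3]), array([51.4, 70. ]), 89.6, 13009, np.float64(-0.0084))
S (array([630.1,  93.6]), array([11.4, 57.9]), 7.1, 1317, np.float64(0.0325)) tool (array([47.4,  2.4]), array([57.9, 11.4]), 89.4, 1317, np.float64(0.0807))
L (array([586.4, 129.5]), array([54.3, 11.2]), 6.3, 805, np.float64(0.0325)) tool (array([  8.1, -38.2]), array([54.3, 11.2]), 0.1, 805, np.float64(0.0806))
```

View pics/w4.png

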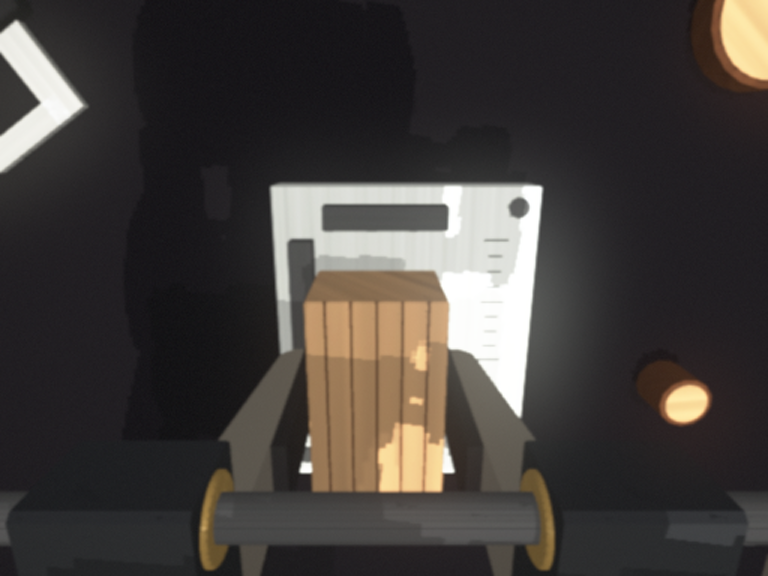

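The view shows the block square to the jig at (375,390), clear of the short stop (385,217) and the long stop (300,280) by about 7 and 8 mm. I lower it onto the plate.

Request:
play_rows(
  series=[
    [0,0,0.015,0,0,0],
    [0,0,0.015,0,0,0],
    [0,0,0.012,0,0,0],
    [0,0,0.008,0,0,0],
    [0,0,0.004,0,0,0],
    [0,0,0.002,0,0,0],
    [0,0,0.001,0,0,0],
    [0,0,0,0,0,0],
    [0,0,0,0,0,0],
    [0,0,0,0,0,0],
    [0,0,0,0,0,0],
  ],
)

```text
clock: 16.5
tool_pos: [0.5823, 0.0916, 0.0554]
tcp_rot: [-0.0, 0.998, 0.057, 0.0]
ft_force: [1.1, -0.1, -0.9]
gripper_width: 0.0443
gripper_force: 35.0
```

Request:
play_rows(
  series=[
    [0,0,0.0007,0,0,0],
    [0,0,0.0006,0,0,0],
    [0,0,0,0,0,0],
    [0,0,0,0,0,0],
    [0,0,0,0,0,0],
  ],
)

```text
clock: 17.12
tool_pos: [0.5824, 0.0916, 0.0542]
tcp_rot: [0.0, 0.998, 0.057, 0.0]
ft_force: [-0.7, -0.7, 2.3]
gripper_width: 0.0451
gripper_force: 35.0
```

It's on the plate. Next I slide towards the long stop (tool −y), then the short stop (+x).

Request:
play_rows(
  series=[
    [0.002,-0.002,0.0002,0,0,0],
    [0.002,-0.002,0,0,0,0],
    [0.0015,-0.002,0,0,0,0],
    [0,-0.001,0,0,0,0],
    [0,0,0,0,0,0],
    [0,0,0,0,0,0],
    [0,0,0,0,0,0],
  ],
)

```text
clock: 18.0
tool_pos: [0.5877, 0.0993, 0.0543]
tcp_rot: [-0.0, 0.998, 0.057, 0.001]
ft_force: [1.4, -0.4, 4.9]
gripper_width: 0.0448
gripper_force: 35.0
```

```bash
cat >> m.py <<'E'
def tf():
    pose(); s=state(); print("F tool",np.round(rot(s["tcp_rot"]).T@s["ft_force"],1)); go(589.3,100.5,54)
E
python3 -c "
from m import *
tf()"
```

```text
t 18.0 tcp [587.7  99.3  54.3] th 6.51 tilt [ 1.9e-03  2.0e-04 -1.0e+00] F [ 1.41 -0.41  4.92] w 0.0448 34.998891949653625
F tool [ 1.4  0.6 -4.9]
tool shift mm [ 1.7 -1.   0.3]
```

Request:
play_rows(
  series=[
    [0.0005,-0.0007,0,0,0,0],
    [0.0005,-0.0005,0,0,0,0],
    [0,-0.0005,0,0,0,0],
    [0,0,0,0,0,0],
    [0,0,0,0,0,0],
    [0,0,0,0,0,0],
  ],
)

```text
clock: 18.75
tool_pos: [0.588, 0.1003, 0.0543]
tcp_rot: [0.001, 0.998, 0.057, 0.0]
ft_force: [-0.7, -3.6, 7.3]
gripper_width: 0.0446
gripper_force: 35.0
```

```bash
python3 -c "
from m import *
tf()"
```

```text
t 18.75 tcp [588.  100.3  54.3] th 6.5 tilt [ 4.e-04 -1.e-03 -1.e+00] F [-0.68 -3.56  7.25] w 0.0446 34.99885082244873
F tool [-1.1  3.5 -7.3]
tool shift mm [ 1.3 -0.   0.3]
```

The long stop is touched (3.5 N). Next the short stop.

Request:
play_rows(
  series=[
    [0.0007,0,0,0,0,0],
    [0.0007,0,0,0,0,0],
    [0.0007,0,0,0,0,0],
    [0,0,0,0,0,0],
    [0,0,0,0,0,0],
    [0,0,0,0,0,0],
  ],
)

```text
clock: 19.5
tool_pos: [0.5883, 0.1004, 0.0543]
tcp_rot: [0.001, 0.998, 0.057, -0.002]
ft_force: [-8.4, -4.9, 13.0]
gripper_width: 0.0443
gripper_force: 35.0
```

```bash
python3 -c "
from m import *
tf()"
```

```text
t 19.5 tcp [588.3 100.4  54.3] th 6.51 tilt [-0.0041 -0.0015 -1.    ] F [-8.38 -4.88 13.01] w 0.0443 35.00038504600525
F tool [ -8.9   3.9 -13. ]
tool shift mm [1.  0.  0.3]
```

Request:
play_rows(
  series=[
    [0.0003,-0.0007,-0.0002,0,0,0],
    [0.0002,-0.0007,0,0,0,0],
    [0,-0.0004,0,0,0,0],
    [0,0,0,0,0,0],
    [0,0,0,0,0,0],
    [0,0,0,0,0,0],
    [0,0,0,0,0,0],
  ],
  newtons=45,
)

```text
clock: 20.38
tool_pos: [0.5884, 0.1006, 0.0544]
tcp_rot: [0.002, 0.998, 0.057, -0.003]
ft_force: [-9.9, -10.1, 13.3]
gripper_width: 0.0445
gripper_force: 45.0
```

```bash
python3 - <<'E'
from m import *
tf()
f=grab_frame("side"); save(f,"s5.png",5,(170,185,290,285)); P=cloud(f);z=P[...,2]
m=(z>.07)&(z<.1)&(abs(P[...,0]-.516)<.03)&(abs(P[...,1]-.031)<.03); print("head",rect(P,m) if m.sum()>5 else m.sum())
E
```

```text
t 20.375 tcp [588.4 100.6  54.4] th 6.52 tilt [-0.0051 -0.0044 -1.    ] F [ -9.94 -10.15  13.29] w 0.0445 45.00233352184296
F tool [-11.1   9.  -13.2]
tool shift mm [0.9 0.2 0.4]
head (array([514.8,  32.3]), array([24. , 24.8]), 13.3, 123, np.float64(0.0884))
```

View pics/s5.png

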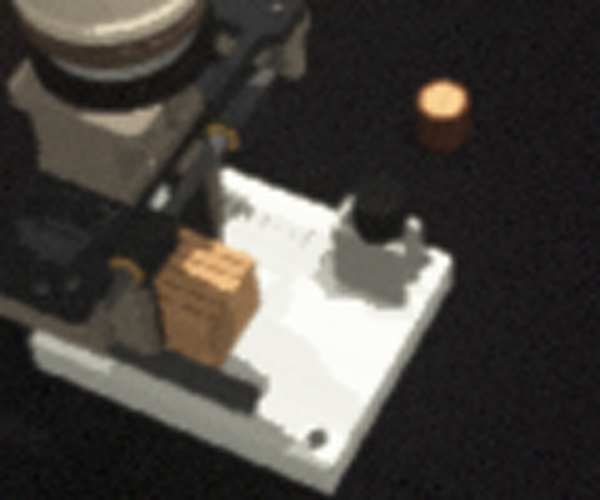

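The side crop shows the block at (210,300) against the stops, flat on the plate, and the pin still hanging at (383,208). It's pressing at 11 N on the short stop and 9 N on the long stop. I hand it in.

```bash
python3 -c "
from h import *
print(env.sign_off())"
```

```text
the job is handed in; nothing more can be done
None
```

The pin hangs by its head in the fork, and the wooden block is home in the corner, still gripped and pressed at 11 N on the short stop and 9 N on the long stop; I handed the job in at about 20 s (no verdict was returned).

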